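Let a sample feeder back one notch past its ratchet pawl

TASK

The sample feeder has been indexed one vial too far: the vial just to the right of the needle should be under it. With a fingertip, throw the ratchet pawl up and over so that it stays clear of the wheel, push the feed wheel backward one notch (its right-hand handle arm goes down), then tip the pawl back so that its hook is fully down in that next notch and the wheel stands back against it. Only push with the fingers: the vials stay standing in their pockets and the things around the feeder stay where they are.

Things in the scene. Friction and masses are not known exactly. Their poses are not given: they have to be found in the camera images.
- feeder: hand-indexed sample feeder, fixed; base plate 135 x 300, 10 thick, x -45..90, y -135..165. Origin on the work surface below the ratchet; x to the back (away from the robot), y left, z up. Offsets (x, y, z) in these texts are mm in this frame, at the start. Front to back: handle x -36, bearing block -26..-14, ratchet and pawl -6..4, pinion 8..18, vial tray 26..72
- feed_wheel (a joint): feed wheel: 8-tooth ratchet, rack pinion and a four-armed handle on one shaft. rad, 0 at the start, one notch = 0.785. Falls when turned backward: clockwise seen from the robot, right arm down, tray left 46 mm a rad. Stays where left (about 2 N at a handle ball moves it); end stops -1.75, +1.0. The pawl, when down, lets it turn forward (positive) only; pushed back it stops against the pawl
- pawl (a joint): pawl, a dark steel arm with a hook, pivoted left of the wheel. rad, 0 = down in a notch, about 0.11 = on top of a tooth; grows as it lifts (anticlockwise seen from the robot). Top-heavy: pushed left past about 0.65 it falls over and rests at its stop at 1.3, arm standing up, knob lying at the left level with the pivot; pushed right below about 0.5 it falls back. Half a newton moves it
- wheel_axis (a point): axis of the feed wheel, in the ratchet's middle (x -1, y 0, z 80); the axis runs along x. Ratchet radius 40 at the tips, 32 at the roots; pinion behind it reaches up to z 129; the bearing block in front of it (tapering, 56 wide at its foot) up to z 93
- pawl_pivot (a point): pivot of the pawl (x -1, y 62, z 112), axis along x, between two grey cheeks 30 apart over all that reach 8 above it. Pawl down: the arm reaches 72 to the right, its upper edge 20 above the pivot. Pawl thrown over: the arm stands up, its left face (then facing the robot's left) 15 to 20 left of the pivot at the bottom, 0 to 5 left at its end about 70 above
- pawl_knob (a point): centre of the black ball knob (radius 10) on the pawl's short lever: 46 above the pivot and 19 left of it when the pawl is down (x -1, y 81, z 158); it rides with the pawl
- pawl_tip (a point): free end of the pawl arm above its hook, on the edge that is uppermost when down (x -1, y -5, z 131); the arm is 9 thick along x and about 9 deep; rides with the pawl
- handle_right (a point): centre of the black ball (radius 9.5) at the end of the handle arm that points to the right and 45 degrees up at the start (x -36, y -39, z 119), 55 from the wheel axis; one notch backward brings it to level (y -55, z 80). The other three arms are alike, at right angles
- needle_tip (a point): tip of the thin fixed sampling needle over the tray, pointing down (x 49, y 36, z 89), 10 above the vials' caps; its bracket and post stand behind it, x 41..90, up to z 138
- vial_place (a point): mouth centre of the tray pocket that is one place to the right of the needle at the start and belongs under it (x 49, y 0, z 42); rides with the tray
- sample_1: capped sample vial, 28 diameter, 60 high, standing loose in a round pocket of the tray (pockets 36 apart, 23 deep); origin at the centre of its underside, which is 19 above the work surface
- sample_2: capped sample vial, 28 diameter, 60 high, standing loose in a round pocket of the tray (pockets 36 apart, 23 deep); origin at the centre of its underside, which is 19 above the work surface
- sample_3: capped sample vial, 28 diameter, 60 high, standing loose in a round pocket of the tray (pockets 36 apart, 23 deep); origin at the centre of its underside, which is 19 above the work surface
- sample_4: capped sample vial, 28 diameter, 60 high, standing loose in a round pocket of the tray (pockets 36 apart, 23 deep); origin at the centre of its underside, which is 19 above the work surface
- sample_5: capped sample vial, 28 diameter, 60 high, standing loose in a round pocket of the tray (pockets 36 apart, 23 deep); origin at the centre of its underside, which is 19 above the work surface
- beaker: glass beaker, 71 diameter, 90 high, right of the feeder; origin at the centre of its underside
- forceps: steel tweezers, 124 long, 9 high, lying right of the feeder; origin under their middle
- dropper: brown dropper bottle, 33 diameter, 99 high, close right of the feeder; origin at the centre of its underside
- pen: marker pen, 134 long, 16 high, lying on the next cart at the left; origin under its middle
- flask: conical flask, 64 diameter, 117 high, on the next cart at the left; origin at the centre of its underside

How it is judged (in metres and radians):
On the way, in this order (a step that is already met when the one before it is completed fails the run):
1. the pawl is thrown over and rests clear of the wheel, the wheel not yet turned back (value of joint pawl above 1.15 rad and value of joint feed_wheel above -0.3 rad), for 0.2 s.
2. with the pawl still thrown over, the wheel has been pushed back most of a notch (value of joint pawl above 1 rad and value of joint feed_wheel below -0.52 rad), for 0.2 s.
At the end, for the whole second after the job is handed in: the wheel stands one notch back from its start (joint -0.86 to -0.715, that is against the pawl within about 4 degrees), the pawl is fully down in the notch (joint below 0.04), so the pocket that was right of the needle is under it within 6 mm; all vials stand in their pockets, and nothing moves (value of joint feed_wheel between -0.86 and -0.715 rad and value of joint pawl below 0.04 rad and horizontal distance between vial_place and needle_tip below 0.006 m and height (world z) of each of sample_1, sample_2, sample_3, sample_4, sample_5 below 0.024 m and angle between each of sample_1, sample_2, sample_3, sample_4, sample_5's own z axis and vertical below 0.15 rad and velocity of joint feed_wheel between -0.05 and 0.05 rad/s); the robot touches nothing.
It fails at once if a vial is lifted from its pocket or tipped (height (world z) of any of sample_1, sample_2, sample_3, sample_4, sample_5 above 0.029 m or angle between any of sample_1, sample_2, sample_3, sample_4, sample_5's own z axis and vertical above 0.3 rad).
It fails at once if something beside the feeder is lifted or pushed from its place (15 mm) (distance of any of beaker, forceps, dropper, pen, flask from where it was at the start of the episode above 0.015 m).
It also fails if it takes over 48 s, if anything falls off the work surface, if the arm or the gripper's body presses on something with over 40 N, if the wrist force passes 120 N, or if a joint passes its speed limit or range.

ROBOT

A 6-joint arm with a two-finger parallel gripper is mounted at the origin on a cart in front of the work surface, level with it; the furniture and walls round the work are solid. World frame = base frame: x ahead of the robot, y to its left, z up, the work surface at z = 0. Lengths are in mm, angles in degrees, forces in N, time in s.
With the tool pointing down it reaches from about 300 to 850 mm from the base axis. Payload 4.2 kg.
Tool frame: the origin (TCP) lies midway between the tips of the shut fingers; the grasp point (between the pads) lies 19 mm behind it (pinch_z is the distance from the TCP to the grasp point, in mm); z points along the fingers, y is the line along which they close (so a half turn about z gives the same grasp; the last joint's range is limited). The gripper opens to 91 mm and grips with 3 to 60 N. Pads are 32 mm wide; open, the fingers measure 118 mm over their backs; the gripper's body (76 mm by 178 mm) begins 60 mm behind the grasp point.
Start: joints at [-75.287, 18.312, 89.639, -0, 72.044, -1.146], TCP at [157.138, -553.128, 213.976] pointing down, gripper open.
Joint ranges: [-177.97, 177.97], [-48.28, 115.42], [12.27, 149.76], [-77.06, 257.06], [2.81, 150.46], [-146.56, 146.56]. Speed limits (degrees/s): [147.25, 147.25, 180, 180, 180, 180].

INTERFACE

Orientations are given as [roll, pitch, yaw] about the fixed x, y, z axes, in that order (R = Rz(yaw) Ry(pitch) Rx(roll)).
In Python, from workcell import * gives the robot as it stands.
- The arm moves only by the tool step_arm, never from a script. Its argument "steps" is a list of rows, each a list of 7 numbers: the turn, a rotation vector about the tool's x, y, z in degrees, then the shift along the tool's x, y, z in mm, then the opening, from 0 (shut) to 1 (fully open). In form: [[rx, ry, rz, x, y, z, hand], ...]. A call has exactly 8 rows; each row shifts and turns the commanded pose from where the row before left it, along the tool's axes as they then stand; what a row does not reach is not made up. A row lasts 1/8 s, in which the tool goes at most 62.5 mm and 10.7 degrees, less where a joint would pass 70% of its speed; a pose out of reach is approached as far as the arm can. A call is refused whole if a number of a shift passes 62.5 or a number of a turn 10.7, either way. A call with a gripper value outside its range is refused whole. The fingers move at their own pace and stop on an object; "force" is the grip in N (left out, the last holds). Time passes only in rows, so rows that do not move let the fingers close, or fill a call up. It gives the time, the measured TCP pose, the force, the opening and the grip force at its end, in the units of the state.
- state(): the state, without advancing time (a new reading comes with each control period).
- grab_frame(name): name is "scene" or "top"; returns a dict with "image" (400x640x3 uint8, blue, green, red), "fovy" (degrees; the focal length in pixels is half the picture's height over the tangent of half this angle, whatever the lens; pixels are square), "cx", "cy" (the principal point, pixels), "dist" ([k1, k2, p1, p2, k3] as OpenCV has them; the pictures are not rectified), "origin" and "rotation" of the camera in the world. Camera axes: x right, y down, z forward; pixel columns grow to the right and rows downward; lengths in mm; the calibration is good to about 2 mm. A picture is of the moment at which its call begins. There is no depth.
- job_done(): hands the job in; it is judged then, once.
The state is a dict: "time_s": time; "qpos": joint angles; "qvel": joint speeds; "effort": joint torques, N m; "ee_pos": TCP position; "ee_rot": TCP orientation; "force": force on the tool from outside, world axes, zero at the start; "torque": the same for the moment, N m; "gripper_width": finger opening in mm; "gripper_force": force on a finger pad.
Only numpy, scipy, OpenCV 4.12 (cv2) and the standard library are available. Lean on these libraries where they do the work, as an engineer would, in place of code of your own. Each camera call takes 0.05 s, during which the arm holds its last target. There are 200 camera calls.

## Working session

There is one attempt and no reset: what is moved stays moved. The work goes in short steps, Python scripts to look and compute and a tool call to move; the robot and the scene stay as the last step left them, time stands still between calls to the robot, and variables do not carry over. Pictures are saved under pics/ and viewed, at most 10 in all, crops included, and the job is handed in when it is done.

Besides the shell and the picture viewer there is one more tool, called after "Request:" by a JSON object that holds its "op" and its "data", one argument or row to a line. step_arm: Moves the arm, as the interface text tells. Its arguments: {"type":"object","properties":{"steps":{"type":"array","items":{"type":"array","items":{"type":"number"}}},"force":{"type":"number"}},"required":["steps"]}

```bash
mkdir -p pics; cat > h.py <<'E'
from workcell import *
import numpy as np, cv2
from scipy.spatial.transform import Rotation as R
E
python3 - <<'E'
from h import *
for n in ("scene","top"):
    f=grab_frame(n); cv2.imwrite(f"pics/{n}0.png",f["image"])
    print(n,{k:v for k,v in f.items() if k!="image"})
print(state())
E
```

```text
scene {'fovy': 45.439886561636705, 'cx': 324.007970037008, 'cy': 199.02955431663474, 'dist': array([0.03735049, 0.        , 0.        , 0.        , 0.        ]), 'origin': array([-624.01851045, -662.33424419,  680.73612114]), 'rotation': array([-114.12838697,    0.66793682,  -57.36412084])}
top {'fovy': 51.820676884544255, 'cx': 320.3233677787856, 'cy': 203.99302700507945, 'dist': array([-0.10084103,  0.        ,  0.        ,  0.        ,  0.        ]), 'origin': array([ 424.6709533 ,   29.06759284, 1211.16781001]), 'rotation': array([-177.39362237,   -0.67247345,  -91.37736903])}
{'time_s': 0.1, 'qpos': array([-7.52863273e+01,  1.83469652e+01,  8.96974713e+01, -2.61446721e-03,
        7.20439310e+01, -1.14876428e+00]), 'qvel': array([-0.05959567, -0.18793861, -0.12652793, -0.06713247,  0.12967616,
       -0.00727522]), 'effort': array([-3.74493120e-04, -4.13332593e+01, -2.32509434e+01,  7.28611811e-02,
        4.22516721e-02, -6.02580599e-05]), 'ee_pos': array([ 157.01218562, -552.69328587,  213.2276855 ]), 'ee_rot': array([-1.79911600e+02,  7.13755842e-04,  1.58632455e+01]), 'force': array([-0.35975764,  0.25649948, -0.50180624]), 'torque': array([-0.05421958, -0.05025458,  0.03339571]), 'gripper_force': 0.0, 'gripper_width': 91.35194740377302}
```

View pics/scene0.png

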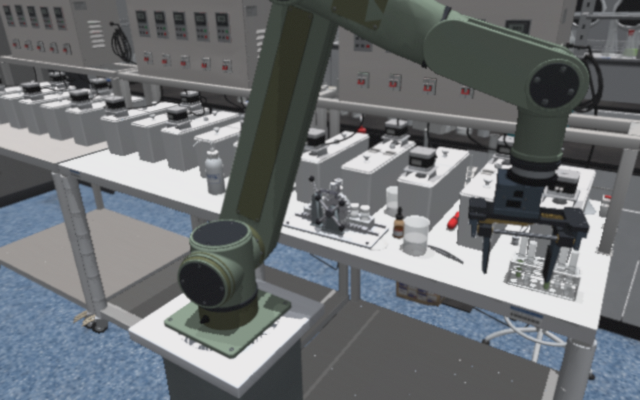

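View pics/top0.png

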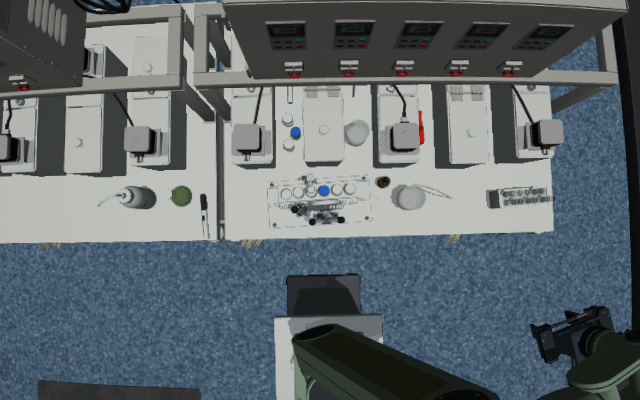

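The feeder is in the top picture at about (267–372, 178–230), with the dropper at (382,182) and the beaker at (407,197). I'll enlarge both views.

```bash
python3 - <<'E'
from h import *
a=cv2.imread("pics/top0.png")[165:240,260:390]; b=cv2.imread("pics/scene0.png")[165:255,275:395]
cv2.imwrite("pics/c1.png",cv2.resize(a,None,fx=6,fy=6,interpolation=cv2.INTER_CUBIC))
cv2.imwrite("pics/c2.png",cv2.resize(b,None,fx=6,fy=6,interpolation=cv2.INTER_CUBIC))
E
```

```text
(no output)
```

View pics/c1.png

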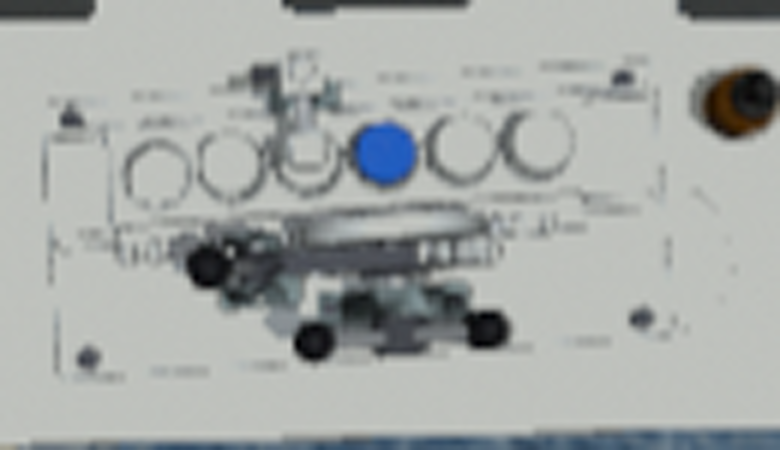

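View pics/c2.png

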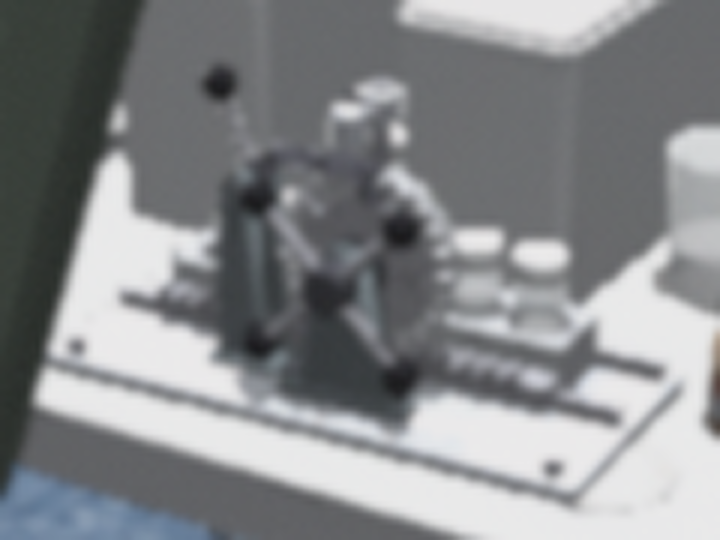

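```bash
cat > cam.py <<'E'
from h import *
from scipy.optimize import least_squares
import json
CAM=json.load(open("cam.json")) if __import__("os").path.exists("cam.json") else {}
def proj(c,P):
    Rc=R.from_euler("xyz",c["rotation"],degrees=True).as_matrix()
    f=200/np.tan(np.radians(c["fovy"])/2)
    p=(np.asarray(P,float)-c["origin"])@Rc
    return cv2.projectPoints(p,np.zeros(3),np.zeros(3),np.array([[f,0,c["cx"]],[0,f,c["cy"]],[0,0,1]]),np.array(c["dist"]))[0][:,0]
def feed(p,P):
    c,s=np.cos(p[2]),np.sin(p[2]); P=np.asarray(P,float)
    return P@np.array([[c,s,0],[-s,c,0],[0,0,1]])+[p[0],p[1],0]
E
python3 - <<'E'
from cam import *
C={}
for n in ("scene","top"):
    f=grab_frame(n); C[n]={k:np.array(f[k]).tolist() for k in f if k!="image"}
json.dump(C,open("cam.json","w"))
T=[(208,266,-1,81,158),(488,328,-36,-39,119),(315,341,-36,39,119),(386,153,49,0,79),(57,377,-45,165,10)]
S=[(219,81,-1,81,158),(257,197,-36,39,119),(401,229,-36,-39,119),(260,337,-36,39,41),(401,380,-36,-39,41)]
T=np.array(T,float);S=np.array(S,float)
to=(T[:,:2]+.5)/6-.5+[260,165]; so=(S[:,:2]+.5)/6-.5+[275,165]
def res(p,w=(1,1)):
    return np.r_[w[0]*(proj(C["top"],feed(p,T[:,2:]))-to).ravel(),w[1]*(proj(C["scene"],feed(p,S[:,2:]))-so).ravel()]
for w in ((1,1),(1,0),(0,1)):
    r=least_squares(res,[450,30,0],args=(w,),loss="soft_l1"); print(w,r.x[:2],np.degrees(r.x[2]));print(res(r.x).reshape(-1,2).round(1).tolist())
    if w==(1,1): np.save("pose.npy",r.x)
p=np.load("pose.npy")
print((proj(C["top"],feed(p,[(49,y,79) for y in (108,72,36,0,-36,-72)]))-[260,165]+.5)*6-.5)
# dropper, at table level and cap
print(np.linalg.norm(p[:2]))
E
```

```text
(1, 1) [465.49192442   2.4221373 ] 2.2704512752715718
[[-0.3, -0.0], [-0.2, 0.5], [-0.7, 0.2], [-0.2, -0.1], [-0.3, 0.1], [0.6, 0.5], [0.5, 0.2], [0.2, 0.3], [0.5, 0.9], [0.1, -0.3]]
(1, 0) [465.95044659   1.50293423] 2.4886608777297696
[[0.1, -0.1], [0.2, 0.2], [-0.3, 0.0], [0.0, -0.3], [0.1, 0.1], [0.9, 0.6], [0.9, 0.2], [0.7, 0.3], [0.8, 1.0], [0.6, -0.3]]
(0, 1) [466.71718169   4.64807393] 2.5098557530911467
[[-1.2, -0.3], [-1.0, -0.0], [-1.5, -0.2], [-1.1, -0.6], [-1.0, -0.1], [0.1, 0.3], [0.1, -0.1], [-0.1, -0.0], [0.1, 0.6], [-0.2, -0.7]]
[[149.953976   166.88733187]
 [228.16426933 161.9494676 ]
 [306.38321557 157.02798972]
 [384.56303377 152.12584551]
 [462.65620779 147.24596577]
 [540.61548516 142.3912649 ]]
465.4982260389634
```

Feeder pose: about (466, 2.5), yaw 2.4°. I'll shut the hand, raise, and turn to the feeder's axes. After that, tool x = feeder +x, tool y = feeder -y and tool z = down.

Request:
{"op": "step_arm", "data": {
  "steps": [
    [0, 0, 6.8, 0, 0, -20, 0],
    [0, 0, 6.7, 0, 0, -20, 0],
    [0, 0, 0, 30, -50, -10, 0],
    [0, 0, 0, 30, -50, 0, 0],
    [0, 0, 0, 30, -50, 0, 0],
    [0, 0, 0, 30, -50, 0, 0],
    [0, 0, 0, 30, -50, 0, 0],
    [0, 0, 0, 30, -50, 0, 0]
  ],
  "force": 20
}}

```text
time_s: 1.2
ee_pos: [325.1, -244.2, 264.0]
ee_rot: [180.0, -0.0, 2.3]
force: [0.2, -0.9, -0.3]
gripper_width: 14.6
gripper_force: 0.0
```

```bash
cat > where.py <<'E'
from cam import *
p=np.array([465.8,2.5,np.radians(2.4)])
def st():
    s=state(); d=s["ee_pos"][:2]-p[:2]; c,sn=np.cos(p[2]),np.sin(p[2])
    print(f't {s["time_s"]:.2f} feeder xyz',np.round([c*d[0]+sn*d[1],-sn*d[0]+c*d[1],s["ee_pos"][2]],1),"rot",s["ee_rot"].round(1),"F",s["force"].round(1),"w",round(s["gripper_width"],1),"q",s["qpos"].round(0))
if __name__=="__main__": st()
E
python3 where.py
```

```text
t 1.20 feeder xyz [-150.9 -240.6  264. ] rot [180.   -0.    2.3] F [ 0.2 -0.9 -0.3] w 14.6 q [-39.   1. 104.   0.  75.  49.]
```

Request:
{"op": "step_arm", "data": {
  "steps": [
    [0, 0, 0, 30, -50, 0, 0],
    [0, 0, 0, 30, -50, 0, 0],
    [0, 0, 0, 30, -50, 0, 0],
    [0, 0, 0, 30, -50, 0, 0],
    [0, 0, 0, 20, -50, 0, 0],
    [0, 0, 0, 10, -37, 0, 0],
    [0, 0, 0, 0, 0, 0, 0],
    [0, 0, 0, 0, 0, 0, 0]
  ]
}}

```text
time_s: 2.2
ee_pos: [462.4, 46.6, 263.7]
ee_rot: [180.0, 0.0, 2.4]
force: [0.2, 0.6, -0.7]
gripper_width: 0.9
gripper_force: 0.0
```

```bash
python3 - <<'E'
from where import *
st()
f=grab_frame("top")["image"]; g=grab_frame("scene")["image"]
a=cv2.resize(f[160:240,250:390],None,fx=5,fy=5,interpolation=cv2.INTER_CUBIC)
cv2.imwrite("pics/t1.png",a); cv2.imwrite("pics/s1.png",cv2.resize(g[90:270,250:430],None,fx=3.3,fy=3.3,interpolation=cv2.INTER_CUBIC))
E
```

```text
t 2.20 feeder xyz [ -1.6  44.2 263.7] rot [180.    0.    2.4] F [ 0.2  0.6 -0.7] w 0.9 q [ 4.  7. 98. -0. 76. 92.]
```

View pics/s1.png

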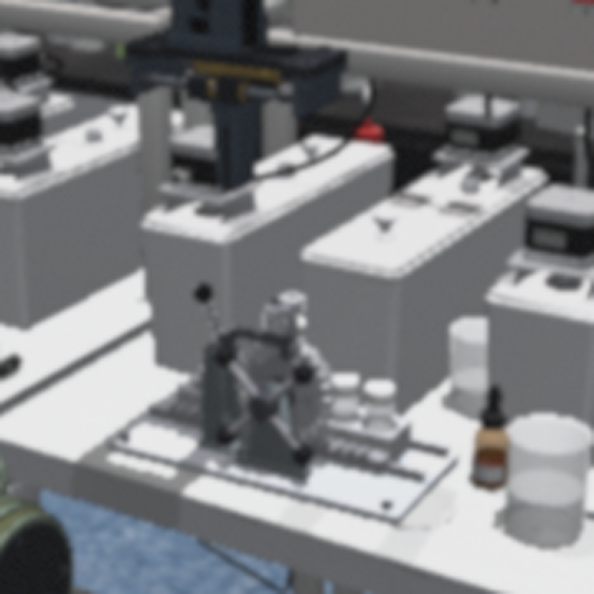

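The shut fingers (tip at about (235,185) in the crop) hang above the feeder with the pawl knob at (203,293), and the way down is clear. Next: descend right of the knob.

Request:
{"op": "step_arm", "data": {
  "steps": [
    [0, 0, 0, 0, 0, 30, 0],
    [0, 0, 0, 0, 0, 30, 0],
    [0, 0, 0, 0, 0, 30, 0],
    [0, 0, 0, 0, 0, 20, 0],
    [0, 0, 0, 0, 0, 10, 0],
    [0, 0, 0, 0, 0, 5, 0],
    [0, 0, 0, 0, 0, 0, 0],
    [0, 0, 0, 0, 0, 0, 0]
  ]
}}

```text
time_s: 3.3
ee_pos: [463.2, 46.9, 139.6]
ee_rot: [180.0, -0.1, 2.4]
force: [-0.2, -0.5, -0.9]
gripper_width: 0.5
gripper_force: 0.0
```

Request:
{"op": "step_arm", "data": {
  "steps": [
    [0, 0, 0, 0, -7, 0, 0],
    [0, 0, 0, 0, -7, 0, 0],
    [0, 0, 0, 0, -7, 0, 0],
    [0, 0, 0, 0, -7, 0, 0],
    [0, 0, 0, 0, -7, 0, 0],
    [0, 0, 0, 0, -7, 0, 0],
    [0, 0, 0, 0, -7, 0, 0],
    [0, 0, 0, 0, -6, 0, 0]
  ]
}}

```text
time_s: 4.3
ee_pos: [460.4, 102.4, 138.9]
ee_rot: [-180.0, -0.0, 2.4]
force: [0.0, 0.2, 0.6]
gripper_width: 0.2
gripper_force: 0.0
```

```bash
python3 - <<'E'
from where import *
st()
f=grab_frame("top")["image"]; g=grab_frame("scene")["image"]
a=cv2.resize(f[165:240,255:388],(600,338),interpolation=cv2.INTER_CUBIC); b=cv2.resize(g[145:245,265:385],(720,600),interpolation=cv2.INTER_CUBIC)
cv2.imwrite("pics/s2.png",b); cv2.imwrite("pics/t2.png",a)
E
```

```text
t 4.30 feeder xyz [ -1.2 100.1 138.9] rot [-180.    -0.     2.4] F [0.  0.2 0.6] w 0.2 q [ 11.  13. 109.   0.  58.  99.]
```

View pics/s2.png

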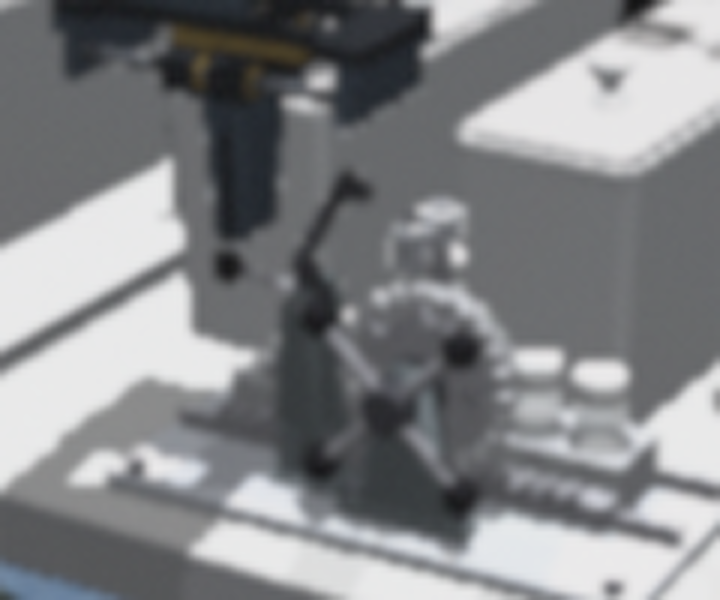

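The pawl is thrown over (arm up with its tip at (350,185), knob lying at (228,267)) and the wheel is unturned. Next: lift and go over the right handle ball.

Request:
{"op": "step_arm", "data": {
  "steps": [
    [0, 0, 0, 0, 0, -40, 0],
    [0, 0, 0, 0, 0, -40, 0],
    [0, 0, 0, -5, 30, 0, 0],
    [0, 0, 0, -10, 40, 0, 0],
    [0, 0, 0, -10, 40, 0, 0],
    [0, 0, 0, -10, 30, 0, 0],
    [0, 0, 0, 0, 11, 0, 0],
    [0, 0, 0, 0, 0, 30, 0]
  ]
}}

```text
time_s: 5.4
ee_pos: [434.0, -51.1, 190.4]
ee_rot: [179.9, -0.4, 2.3]
force: [0.1, 0.4, 0.4]
gripper_width: 0.5
gripper_force: 0.0
```

Request:
{"op": "step_arm", "data": {
  "steps": [
    [0, 0, 0, 0, 0, 30, 0],
    [0, 0, 0, 0, 0, 20, 0],
    [0, 0, 0, 0, 0, 5, 0],
    [0, 0, 0, 0, 0, 5, 0],
    [0, 0, 0, 0, 0, 5, 0],
    [0, 0, 0, 0, 0, 5, 0],
    [0, 0, 0, 0, 0, 5, 0],
    [0, 0, 0, 0, 0, 5, 0]
  ]
}}

```text
time_s: 6.4
ee_pos: [433.3, -58.9, 112.6]
ee_rot: [178.9, -0.2, 2.9]
force: [-8.3, -34.8, 24.6]
gripper_width: 0.1
gripper_force: 21.5
```

```bash
python3 where.py
```

```text
t 6.40 feeder xyz [-35.  -60.  112.6] rot [178.9  -0.2   2.9] F [ -8.3 -34.8  24.6] w 0.1 q [ -8.  11. 116.  -1.  52.  79.]
```

The finger slid beside the ball (side force 35 N), so I'll back off upward and look.

Request:
{"op": "step_arm", "data": {
  "steps": [
    [0, 0, 0, 0, 0, -10, 0],
    [0, 0, 0, 0, 0, -15, 0],
    [0, 0, 0, 0, 0, -20, 0],
    [0, 0, 0, 0, 0, -5, 0],
    [0, 0, 0, 0, 0, 0, 0],
    [0, 0, 0, 0, 0, 0, 0],
    [0, 0, 0, 0, 0, 0, 0],
    [0, 0, 0, 0, 0, 0, 0]
  ]
}}

```text
time_s: 7.4
ee_pos: [431.5, -50.3, 158.6]
ee_rot: [-180.0, 0.0, 2.4]
force: [-0.8, -0.7, 1.0]
gripper_width: 0.2
gripper_force: 0.0
```

```bash
python3 - <<'E'
from where import *
st()
g=grab_frame("scene")["image"]
b=cv2.resize(g[145:245,265:385],(720,600),interpolation=cv2.INTER_CUBIC)
cv2.imwrite("pics/s3.png",b)
E
```

```text
t 7.40 feeder xyz [-36.5 -51.4 158.6] rot [-180.     0.     2.4] F [-0.8 -0.7  1. ] w 0.2 q [ -8.   8. 112.  -0.  60.  79.]
```

View pics/s3.png

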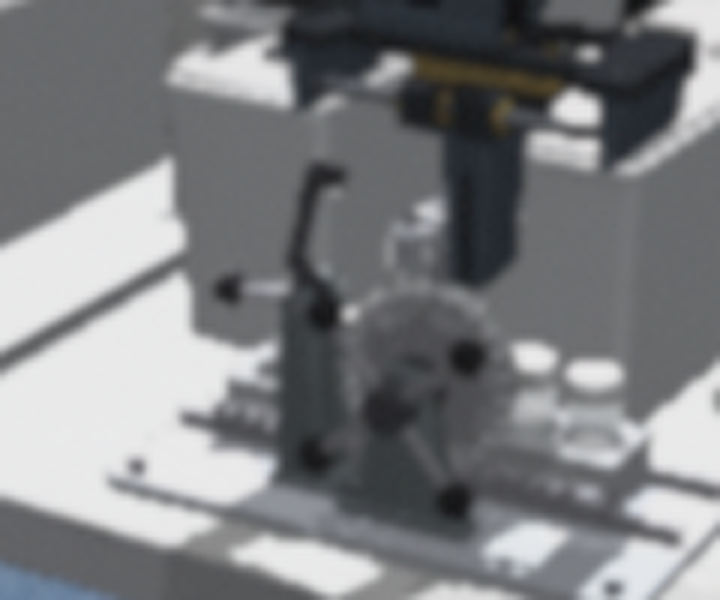

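The pawl rests fully over (tip (325,175), knob (230,288)). The wheel has moved back only slightly, with the right ball now at (467,357). I'll redo the push centred on the ball, following its arc.

Request:
{"op": "step_arm", "data": {
  "steps": [
    [0, 0, 0, 0, -8, 0, 0],
    [0, 0, 0, 0, 0, 20, 0],
    [0, 0, 0, 0, 0, 10, 0],
    [0, 0, 0, 0, 0, 5, 0],
    [0, 0, 0, 0, 1, 4, 0],
    [0, 0, 0, 0, 1, 4, 0],
    [0, 0, 0, 0, 1, 3, 0],
    [0, 0, 0, 0, 0, 0, 0]
  ]
}}

```text
time_s: 8.45
ee_pos: [432.2, -45.6, 113.3]
ee_rot: [180.0, -0.1, 2.3]
force: [0.4, -2.3, 2.7]
gripper_width: 0.8
gripper_force: 1.5
```

```bash
python3 where.py
```

```text
t 8.45 feeder xyz [-35.6 -46.7 113.3] rot [ 1.8e+02 -1.0e-01  2.3e+00] F [ 0.4 -2.3  2.7] w 0.8 q [ -8.  11. 116.  -0.  53.  80.]
```

Request:
{"op": "step_arm", "data": {
  "steps": [
    [0, 0, 0, 0, 1, 3, 0],
    [0, 0, 0, 0, 1, 3, 0],
    [0, 0, 0, 0, 1, 3, 0],
    [0, 0, 0, 0, 1, 3, 0],
    [0, 0, 0, 0, 1, 3, 0],
    [0, 0, 0, 0, 1, 3, 0],
    [0, 0, 0, 0, 0, 2, 0],
    [0, 0, 0, 0, 0, 0, 0]
  ]
}}

```text
time_s: 9.45
ee_pos: [431.1, -51.1, 92.5]
ee_rot: [-180.0, 0.1, 2.3]
force: [-0.7, 0.3, 0.1]
gripper_width: 0.5
gripper_force: 0.2
```

Request:
{"op": "step_arm", "data": {
  "steps": [
    [0, 0, 0, 0, 0, 0, 0],
    [0, 0, 0, 0, 0, 0, 0],
    [0, 0, 0, 0, 0, -10, 0],
    [0, 0, 0, 0, 0, -20, 0],
    [0, 0, 0, 0, 0, -30, 0],
    [0, 0, 0, 0, 0, -40, 0],
    [0, 0, 0, 0, 0, -30, 0],
    [0, 0, 0, 0, 0, 0, 0]
  ]
}}

```text
time_s: 10.45
ee_pos: [433.2, -51.5, 225.7]
ee_rot: [179.9, -0.3, 2.4]
force: [-0.6, -0.2, 0.2]
gripper_width: 0.2
gripper_force: 0.0
```

```bash
python3 - <<'E'
from where import *
st()
g=grab_frame("scene")["image"]
b=cv2.resize(g[145:245,265:385],(720,600),interpolation=cv2.INTER_CUBIC)
cv2.imwrite("pics/s4.png",b)
for a in (-.6,-.7,-.785):
    t=np.pi/4+a; print(a,((proj(CAM["scene"],feed(p,[(-36,-55*np.cos(t),80+55*np.sin(t)),(-36,55*np.sin(t),80+55*np.cos(t))]))-[265,145])*6).round(0).tolist())
E
```

```text
t 10.45 feeder xyz [-34.9 -52.6 225.7] rot [179.9  -0.3   2.4] F [-0.6 -0.2  0.2] w 0.2 q [ -8.   5. 105.   0.  69.  79.]
-0.6 [[488.0, 410.0], [369.0, 298.0]]
-0.7 [[490.0, 421.0], [379.0, 299.0]]
-0.785 [[490.0, 430.0], [388.0, 301.0]]
```

View pics/s4.png

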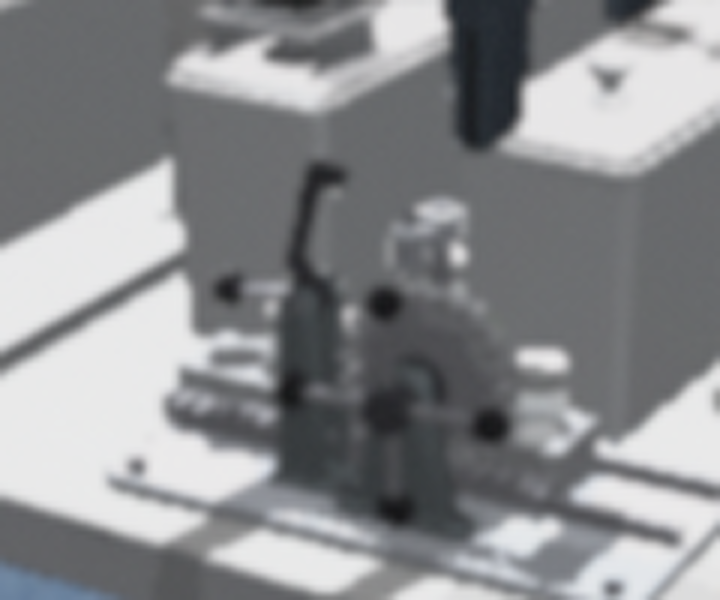

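The right ball at (490,425) and top ball at (385,303) put the wheel at about -0.74, with the pawl still over. Next: go left of the standing arm and tip it back.

Request:
{"op": "step_arm", "data": {
  "steps": [
    [0, 0, 0, 4, -30, 0, 0],
    [0, 0, 0, 10, -40, 0, 0],
    [0, 0, 0, 10, -40, 0, 0],
    [0, 0, 0, 10, -30, 0, 0],
    [0, 0, 0, 0, -7, 0, 0],
    [0, 0, 0, 0, 0, 30, 0],
    [0, 0, 0, 0, 0, 30, 0],
    [0, 0, 0, 0, 0, 10, 0]
  ]
}}

```text
time_s: 11.5
ee_pos: [457.6, 95.8, 150.8]
ee_rot: [179.9, 0.3, 2.3]
force: [-0.6, 0.2, -0.1]
gripper_width: 0.4
gripper_force: 0.0
```

Request:
{"op": "step_arm", "data": {
  "steps": [
    [0, 0, 0, 0, 5, 0, 0],
    [0, 0, 0, 0, 7, 0, 0],
    [0, 0, 0, 0, 7, 0, 0],
    [0, 0, 0, 0, 7, 0, 0],
    [0, 0, 0, 0, 7, 0, 0],
    [0, 0, 0, 0, 7, 0, 0],
    [0, 0, 0, 0, 7, 0, 0],
    [0, 0, 0, 0, 7, 0, 0]
  ]
}}

```text
time_s: 12.5
ee_pos: [461.8, 42.4, 152.8]
ee_rot: [180.0, 0.0, 2.4]
force: [-0.3, -0.5, 0.2]
gripper_width: 0.4
gripper_force: 0.0
```

Request:
{"op": "step_arm", "data": {
  "steps": [
    [0, 0, 0, 0, 5, 0, 0],
    [0, 0, 0, 0, 0, 0, 0],
    [0, 0, 0, 0, 0, 0, 0],
    [0, 0, 0, 0, 0, 0, 0],
    [0, 0, 0, 0, 0, -20, 0],
    [0, 0, 0, 0, 0, -20, 0],
    [0, 0, 0, 0, 0, -20, 0],
    [0, 0, 0, 0, 0, 0, 0]
  ]
}}

```text
time_s: 13.5
ee_pos: [463.0, 38.1, 214.1]
ee_rot: [180.0, -0.2, 2.4]
force: [0.5, -0.0, -0.8]
gripper_width: 0.6
gripper_force: 0.0
```

```bash
python3 - <<'E'
from where import *
st()
g=grab_frame("scene")["image"]
b=cv2.resize(g[145:245,265:385],(720,600),interpolation=cv2.INTER_CUBIC)
cv2.imwrite("pics/s5.png",b)
E
```

```text
t 13.50 feeder xyz [ -1.3  35.7 214.1] rot [180.   -0.2   2.4] F [ 0.5 -0.  -0.8] w 0.6 q [  3.   8. 103.  -0.  68.  91.]
```

View pics/s5.png

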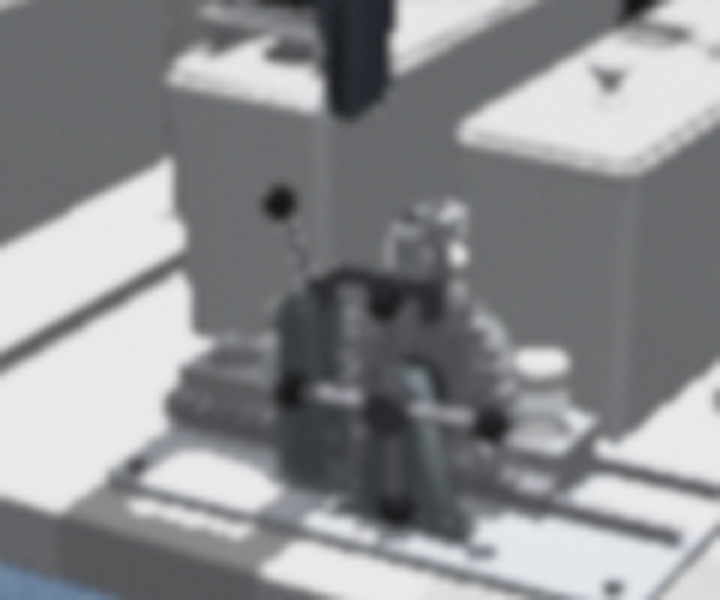

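The pawl fell back (knob at (279,203)), though slightly raised is possible. Now press the right ball gently back against it.

Request:
{"op": "step_arm", "data": {
  "steps": [
    [0, 0, 0, -10, 25, 0, 0],
    [0, 0, 0, -15, 35, 0, 0],
    [0, 0, 0, -10, 30, 0, 0],
    [0, 0, 0, 0, 0, 35, 0],
    [0, 0, 0, 0, 0, 35, 0],
    [0, 0, 0, 0, 0, 25, 0],
    [0, 0, 0, 0, 0, 15, 0],
    [0, 0, 0, 0, 0, 8, 0]
  ]
}}

```text
time_s: 14.55
ee_pos: [429.5, -53.2, 93.3]
ee_rot: [-180.0, 0.2, 2.4]
force: [1.2, -0.5, -0.7]
gripper_width: 0.1
gripper_force: 0.0
```

Request:
{"op": "step_arm", "data": {
  "steps": [
    [0, 0, 0, 0, 0, 2, 0],
    [0, 0, 0, 0, 0, 1, 0],
    [0, 0, 0, 0, 0, 1, 0],
    [0, 0, 0, 0, 0, 1, 0],
    [0, 0, 0, 0, 0, 1, 0],
    [0, 0, 0, 0, 0, 0, 0],
    [0, 0, 0, 0, 0, 0, 0],
    [0, 0, 0, 0, 0, 0, 0]
  ]
}}

```text
time_s: 15.55
ee_pos: [431.1, -53.6, 89.0]
ee_rot: [180.0, -0.0, 2.4]
force: [-0.9, -0.9, 1.1]
gripper_width: 0.6
gripper_force: 0.8
```

```bash
python3 where.py
```

```text
t 15.55 feeder xyz [-37.  -54.6  89. ] rot [180.   -0.    2.4] F [-0.9 -0.9  1.1] w 0.6 q [ -9.  13. 118.  -0.  49.  79.]
```

Request:
{"op": "step_arm", "data": {
  "steps": [
    [0, 0, 0, 0, 0, 1, 0],
    [0, 0, 0, 0, 0, 0, 0],
    [0, 0, 0, 0, 0, 0.5, 0],
    [0, 0, 0, 0, 0, 0, 0],
    [0, 0, 0, 0, 0, 0, 0],
    [0, 0, 0, 0, 0, 0, 0],
    [0, 0, 0, 0, 0, 0, 0],
    [0, 0, 0, 0, 0, 0, 0]
  ]
}}

```text
time_s: 16.55
ee_pos: [431.2, -53.7, 88.2]
ee_rot: [180.0, -0.1, 2.4]
force: [-1.4, -1.4, 8.0]
gripper_width: 0.4
gripper_force: 4.1
```

The force rose to 8 N at z 88.2, so the wheel stands against the pawl. I'll back off and check.

Request:
{"op": "step_arm", "data": {
  "steps": [
    [0, 0, 0, 0, 0, -5, 0],
    [0, 0, 0, 0, 0, -15, 0],
    [0, 0, 0, 0, 0, -30, 0],
    [0, 0, 0, 0, 0, -40, 0],
    [0, 0, 0, 0, 0, -40, 0],
    [0, 0, 0, 0, 0, -20, 0],
    [0, 0, 0, 0, 0, 0, 0],
    [0, 0, 0, 0, 0, 0, 0]
  ]
}}

```text
time_s: 17.55
ee_pos: [430.0, -53.2, 236.2]
ee_rot: [-180.0, 0.1, 2.4]
force: [0.6, 0.1, 0.4]
gripper_width: 0.4
gripper_force: 0.0
```

```bash
python3 - <<'E'
from where import *
st()
g=grab_frame("scene")["image"]
b=cv2.resize(g[145:245,265:385],(720,600),interpolation=cv2.INTER_CUBIC)
cv2.imwrite("pics/s6.png",b)
for a in (0,.05,.1):
    t=np.arctan2(46,-19)+0
    k=np.array([62,112])+49.8*np.array([np.sin(np.arctan2(19,46)+a),np.cos(np.arctan2(19,46)+a)])
    print(a,((proj(CAM["scene"],feed(p,[(-1,*k)]))-[265,145])*6).round(0).tolist())
E
```

```text
t 17.55 feeder xyz [-38.1 -54.1 236.2] rot [-1.8e+02  1.0e-01  2.4e+00] F [0.6 0.1 0.4] w 0.4 q [ -9.   5. 104.   0.  71.  79.]
0 [[280.0, 201.0]]
0.05 [[276.0, 203.0]]
0.1 [[272.0, 204.0]]
```

View pics/s6.png

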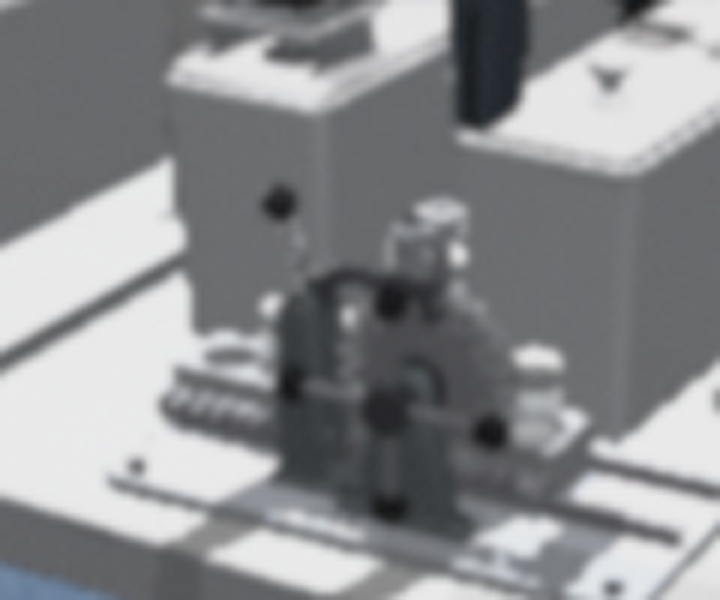

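The knob at (280,203) matches the pawl at 0. The right ball at (490,432) and top ball at (391,301) put the wheel at about -0.79, and the vials are standing. Handing in.

```bash
python3 -c "
from workcell import *
print(job_done())"
```

```text
the job is handed in; nothing more can be done
None
```

I handed the job in: in the last picture the wheel stands one notch back (about -0.79 rad) against the fully lowered pawl, with the visible vials upright; the first downward push slid off beside the handle ball (up to 35 N of side force) and had to be redone, and the judge gave no verdict back.

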